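Lock the weld fixture and present the offset lever above it

ROBOT

A 7-joint arm with a two-finger parallel gripper is mounted at the origin on the work surface. World frame = base frame: x ahead of the robot, y to its left, z up, the work surface at z = 0. Lengths are in m, angles in rad, forces in N, time in s.
With the tool pointing down it reaches from about 0.425 to 0.925 m from the base axis. Payload 6.8 kg.
Tool frame: the origin (TCP) lies between the finger pads; the fingertips stand 17 mm ahead of it and the grasp point (between the pads) lies 2 mm behind it; z points along the fingers, x is the direction in which the jaws open and shut, and the axes are right-handed (so a half turn about z gives the same grasp; the last joint's range is limited). The gripper opens to 85 mm and grips with 20 to 120 N. Pads are 22 mm wide; open, the fingers measure 114 mm over their backs; the gripper's body (76 mm by 85 mm) begins 54 mm behind the grasp point. The pads swing forward as they close: fully open they stand 13 mm farther back than shut.
Start: joints at [-1.236, 0.477, 0.022, 1.555, -0.011, 1.109, -0.083], TCP at [0.289, 0.61, 0.248] pointing down, gripper open.
Joint ranges: [-2.96, 2.96], [-0.34, 2.1], [-1.41, 1.46], [0.24, 2.44], [-1.37, 4.51], [0.17, 1.92], [-2.96, 2.96]. Speed limits (rad/s): [2.39, 2.39, 3.14, 3.14, 3.14, 3.14, 3.14].

INTERFACE

Orientations are given as a unit quaternion [w, x, y, z].
In Python, from station import readout, read_camera, get_calibration, bot, models gives the robot as it stands.
- The arm moves only by the tool carry_out, never from a script. Its argument "deltas" is a list of rows, each a list of 2 entries, a list of its own where there are three numbers: the shift along the tool's x, y, z in cm, then the turn about the tool's z in degrees. A call has 1 to 10 rows; each row is the pose to reach, as a shift and turn from the pose measured when the call began, along the tool's axes at that moment; what a row does not reach only later rows make up. A row lasts 1/8 s, in which the tool goes at most 62.5 mm and 10.7 degrees, less where a joint would pass 70% of its speed; a pose out of reach is approached as far as the arm can. A call with a gripper value outside its range is refused whole. "hand" is the opening, from 0 (shut) to 1 (fully open), set as the call begins (left out, the last holds). The fingers move at their own pace and stop on an object; "newtons" is the grip in N (left out, the last holds). Time passes only in rows, so rows that repeat a pose let the fingers close. It gives the time, the measured TCP pose, the force and the opening at its end, in the units of the state.
- readout.get_obs(): the state, without advancing time (a new reading comes with each control period).
- read_camera(name): name is "side" or "top" or "wrist"; returns the picture (420x560x3 uint8, red, green, blue); there is no depth.
- get_calibration(name): a dict with "fov_y" (degrees; the focal length in pixels is half the picture's height over the tangent of half this angle, whatever the lens; pixels are square), "cx", "cy" (the principal point, pixels), "world_from_camera" (4x4, takes a point from camera to world coordinates). Camera axes: x right, y down, z forward; pixel columns grow to the right and rows downward; lengths in m; the calibration is good to about 2 mm. A picture is of the moment at which its call begins: read the wrist's pose just before it. get_calibration takes no time and is no camera call; for the wrist camera it gives the pose at the moment of the call.
- bot.hand_in(): hands the job in, once; it reports no verdict.
Trained networks look in the newest picture that a camera, given by its name, has taken for a name from the list of things; names that differ only in an ending like _2 or _b are one class to them, and where a whole thing is asked for, a point or a joint stands for the part that bears it (a point fixed in the world has none). Each returns a list of dicts, best first, with "score" (0 to 1); they miss things now and then, are a little off and sometimes report something else, mostly with a low value. They report only what shows in the picture. A call takes as long as a camera call. They do not tell look-alikes from the thing itself.
- models.spot_in(query, camera): "centre" ([row, column] in pixels, amid what is visible of it).
The state is a dict: "t": time; "q": joint angles; "joint_vel": joint speeds; "joint_torque": joint torques, N m; "eef_pos": TCP position; "tool_rot": TCP orientation; "contact_force": force on the tool from outside, world axes, zero at the start; "torque": the same for the moment, N m; "gripper_width": opening from 0.0 (shut) to 1.0 (fully open).
Only numpy, scipy, OpenCV 4.12 (cv2) and the standard library are available. Lean on these libraries where they do the work, as an engineer would, in place of code of your own. Each camera call takes 0.05 s, during which the arm holds its last target. There are 200 camera calls.

TASK

Lock the welding fixture to the bench: push its black T-knob all the way down, then turn it clockwise (seen from above) until it stops. Then pick the steel lever up from the bench by its balance point and hold it level a few centimetres clear above the fixture, with the hub's hole centred over the round post and the arm in line over the forked rest. Finish while still holding it there, steady and touching nothing but the gripper; leave all the other things on the bench where they are.

Things in the scene. Friction and masses are not known exactly. Their poses are not given: they have to be found in the camera images.
- stud (a joint): how far the fixture's lock knob is pushed down, m: 0 = up, 0.008 = fully down on its stop. Starts at 0 to 0.002. About 4 to 6 N pushes it down; it stays where it is left (no spring).
- knob (a joint): how far the lock knob is turned, rad, growing clockwise seen from above: starts between 0 and 0.2, stop at 1.35 (about 77 degrees). Light friction (0.05 N m), stays where it is left; one grasp is enough for the whole turn.
- knob_grip (a point): middle of the T-knob's bar: black plastic, 46 mm long (its x axis), 14 mm wide (y), 24 mm high, on a steel stud in a brass bush (28 mm across) on the fixture's side ear. With the knob up this point is 34 mm above the bush's top, 42 mm above the ear's top and 54 mm above the bench. It turns and goes down with the knob.
- post_top (a point): top centre of the fixture's round steel post, 16 mm in diameter, 64 mm above the bench, on a 40 mm wide shoulder 40 mm lower. The fixture is an aluminium plate 280 x 90 x 12 mm fixed on the bench, with a 70 mm wide ear on its +x side that carries the lock knob. The y axis points level from the post to the forked rest, z up.
- rest (a point): middle of the forked rest, level with the tops of its two prongs, 60 mm above the bench, 165 mm from the post along the fixture's y axis. Gap between the prongs 24 mm (across x), floor of the gap 22 mm below this point.
- lever_balance (a point): balance point (centre of mass seen from above) of the bare steel lever, 234 mm long, 0.45 to 0.75 kg, lying flat. It is in the middle of the straight bar arm (16 mm wide along x, 20 mm high, its underside 16 mm over the lever's), half-way up the arm, 26 mm above the bench at the start, 55 mm from the hub's centre towards the small eye. y along the arm from hub to eye, z up.
- lever_hub (a point): centre of the lever's heavy round hub (44 mm diameter, 44 mm high, 22 mm vertical hole), half-way up, 22 mm above the lever's underside; 55 mm from the balance point along the lever's -y. Axes as lever_balance.
- lever_seat (a point): point in the middle of the lever's arm that belongs over the forked rest: 165 mm from the hub's centre, 110 mm from the balance point, along +y. The small round eye (24 mm diameter, 44 mm high) that ends the lever is 35 mm further on.
- square_offcut: bystander: offcut of 30 mm square steel tube, 90 mm long, lying between lever and fixture; origin under its centre.
- collar: bystander: short steel ring, 50 mm across, 40 mm high; origin under its centre.
- angle_iron: bystander: piece of angle iron 120 x 40 x 40 mm at the back; origin under its centre.
- hammer: bystander: hammer lying at the back left.
- wrench: bystander: wrench lying at the back right.
- screw_jar: bystander: glass jar with black lid, 64 mm across, 90 mm high, at the right; origin under its centre.
Mind the look-alikes: they are no part of the job. Leave any green or turquoise look-alike of the part that bears lever_balance alone.

How it is judged:
On the way, in this order (a step that is already met when the one before it is completed fails the run):
1. the lock knob is pushed fully down, before it is turned (value of joint stud above 0.006 m and value of joint knob below 0.7 rad), for 0.1 s.
2. the lock knob is turned clockwise to its stop while down (value of joint stud above 0.006 m and value of joint knob above 1.1 rad), for 0.2 s.
3. the lever is lifted off the bench, gripped at its balance point (contact force between the fingers and lever above 1 N and horizontal distance between the grasp point and lever_balance below 0.025 m and height (world z) of lever_balance above 0.05 m), for 0.2 s.
At the end, for the whole second after the job is handed in: Knob over 6 mm down and turned over 1.1 rad; lever at rest (0.03 m/s) in the fingers within 25 mm of its balance point, level within 0.1 rad, hub within 12 mm of the post axis, seat point within 15 mm of the rest (from above), hub underside 6 to 73 mm over the post top, clear of the fixture (all of step 2 and contact force between the fingers and lever above 1 N and horizontal distance between the grasp point and lever_balance below 0.025 m and horizontal distance between lever_hub and post_top below 0.012 m and horizontal distance between lever_seat and rest below 0.015 m and z of lever_hub in the frame of post_top between 0.028 and 0.095 m and angle between lever_hub's own z axis and vertical below 0.1 rad and contact force between lever and fixture below 0.3 N and linear speed of lever below 0.03 m/s); the arm keeps its last pose, push and grip.
It fails at once if a bystander is moved by more than 30 mm (distance of any of square_offcut, collar, angle_iron, hammer, wrench, screw_jar from where it was at the start of the episode above 0.03 m).
It also fails if it takes over 51 s, if anything falls off the work surface, if the arm or the gripper's body presses on something with over 40 N, if the wrist force passes 120 N, or if a joint passes its speed limit or range.

## Working session

There is one attempt and no reset: what is moved stays moved. The work goes in short steps, Python scripts to look and compute and a tool call to move; the robot and the scene stay as the last step left them, time stands still between calls to the robot, and variables do not carry over. Pictures are saved under pics/ and viewed, about 8 in all and at most 12, crops included, and the job is handed in when it is done.

Besides the shell and the picture viewer there is one more tool, called after "Call:" as name(argument=value, ...) on one line, values as JSON. carry_out: Moves the arm, as the interface text tells. Its arguments: {"type":"object","properties":{"deltas":{"type":"array"},"hand":{"type":"number"},"newtons":{"type":"number"}},"required":["deltas"]}

```bash
mkdir -p pics; ls; cat > h.py <<'E'
import numpy as np, cv2
from station import readout, read_camera, get_calibration, bot, models
def px2w(cam,r,c,z,cal=None):
    k=cal or get_calibration(cam); f=210/np.tan(np.radians(k['fov_y'])/2)
    T=np.array(k['world_from_camera']); d=T[:3,:3]@np.array([(c-k['cx'])/f,(r-k['cy'])/f,1])
    o=T[:3,3]; return o+d*(z-o[2])/d[2]
def w2px(cam,p,cal=None):
    k=cal or get_calibration(cam); f=210/np.tan(np.radians(k['fov_y'])/2)
    T=np.array(k['world_from_camera']); q=T[:3,:3].T@(np.array(p)-T[:3,3]); return [k['cy']+f*q[1]/q[2],k['cx']+f*q[0]/q[2]]
def save(cam,name,im=None):
    im=read_camera(cam) if im is None else im
    cv2.imwrite(f'pics/{name}.png',im[:,:,::-1]); return im
E
python3 - <<'E'
from h import *
np.set_printoptions(precision=3,suppress=True)
o=readout.get_obs(); print(o['eef_pos'],o['tool_rot'],o['t'],o['contact_force'])
a=save('top','top0'); 
for n,z in [('knob_grip',.053),('post_top',.064),('rest',.06),('lever_balance',.026),('lever_hub',.044),('lever_seat',.026),('square_offcut',.03),('collar',.04),('screw_jar',.09)]:
    for d in models.spot_in(n,'top')[:3]: print(n,d['score'],d['centre'],px2w('top',*d['centre'],z))
b=save('side','side0')
k=get_calibration('top'); print(k)
E
```

```text
pics
[0.289 0.609 0.247] [ 0.001  0.845  0.535 -0.001] 0.0 [-1.162  0.219 -1.159]
knob_grip 0.49 [175.0, 191.4] [0.636 0.199 0.053]
post_top 0.9 [198.2, 196.0] [0.561 0.181 0.064]
rest 0.61 [196.5, 198.4] [0.567 0.175 0.06 ]
lever_balance 0.93 [295.6, 174.3] [0.258 0.252 0.026]
lever_balance 0.86 [266.0, 324.3] [ 0.352 -0.219  0.026]
lever_balance 0.68 [201.1, 325.0] [ 0.557 -0.222  0.026]
lever_hub 0.77 [298.4, 175.0] [0.25  0.246 0.044]
lever_hub 0.67 [262.4, 322.9] [ 0.363 -0.213  0.044]
lever_hub 0.57 [204.5, 322.8] [ 0.544 -0.214  0.044]
lever_seat 0.9 [204.0, 327.1] [ 0.547 -0.229  0.026]
lever_seat 0.81 [265.7, 330.7] [ 0.353 -0.239  0.026]
lever_seat 0.63 [296.2, 176.9] [0.256 0.244 0.026]
square_offcut 0.54 [210.7, 254.9] [ 0.525 -0.     0.03 ]
collar 0.61 [183.4, 250.3] [0.611 0.014 0.04 ]
screw_jar 0.65 [183.5, 411.5] [ 0.604 -0.48   0.09 ]
{'fov_y': 46.804885992015215, 'cx': 276.9767935108104, 'cy': 216.73646797746477, 'world_from_camera': array([[ 0.003, -0.997,  0.077,  0.388],
       [-1.   , -0.002,  0.016, -0.094],
       [-0.016, -0.077, -0.997,  1.56 ],
       [ 0.   ,  0.   ,  0.   ,  1.   ]])}
```

```bash
python3 -c "
import cv2
a=cv2.imread('pics/top0.png')[130:345,130:430]
cv2.imwrite('pics/top0c.png',cv2.resize(a,(800,573),interpolation=cv2.INTER_CUBIC))"
```

```text
(no output)
```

View pics/top0c.png

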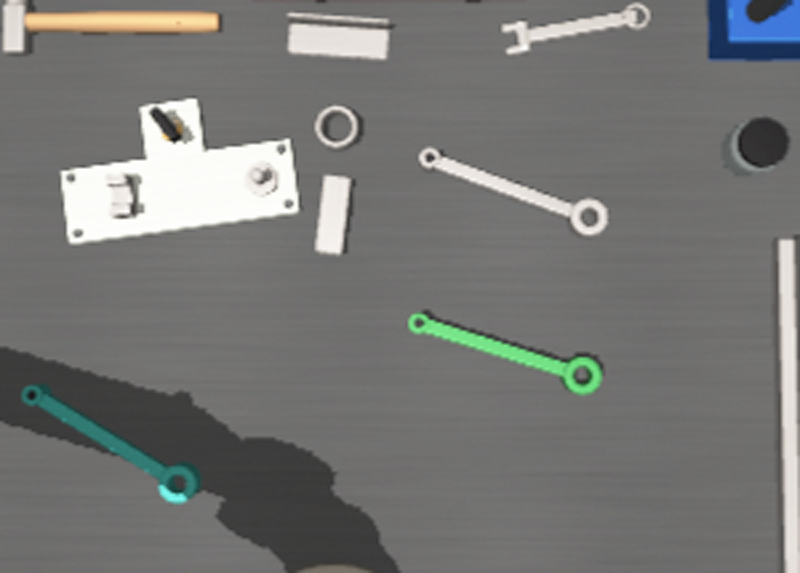

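View pics/side0.png

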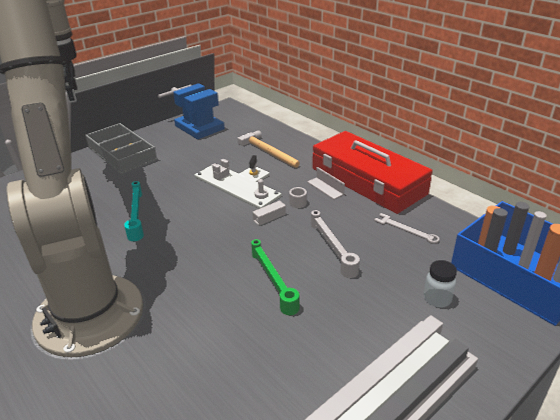

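Top crop (x2.67 from row and column 130): the fixture is at left, with post (262,178), rest (122,195) and knob (167,125). The real steel lever is the grey one, hub (589,217) and eye (429,157). The green and teal levers are look-alikes.

```bash
cat >> h.py <<'E'
def jaw(o):
    w,x,y,z=o['tool_rot']; return np.degrees(np.arctan2(2*(x*y+w*z),1-2*(y*y+z*z)))
def delta(p,ang):
    """cm in tool axes + deg turn (tool down) to TCP target p with jaw direction ang (mod 180)"""
    from scipy.spatial.transform import Rotation as R
    o=readout.get_obs(); w,x,y,z=o['tool_rot']; M=R.from_quat([x,y,z,w]).as_matrix()
    return (M.T@(np.array(p)-o['eef_pos'])*100).round(2), 'turn',round(((jaw(o)-ang)+90)%180-90,1),'at',np.array(o['eef_pos']).round(4),'jaw',round(jaw(o),1)
E
python3 - <<'E'
from h import *
np.set_printoptions(precision=4,suppress=True)
def c(x,y,z): return px2w('top',130+y/2.6667,130+x/2.6667,z)
post=c(262,178,.064);rest=c(122,195,.06);kn=c(167,125,.06);hub=c(589,217,.044);eye=c(429,157,.044)
print(post,rest,np.linalg.norm(post-rest),kn,hub,eye,np.linalg.norm(hub-eye))
print('knob rel',kn-post)
d=c(182,140,.06)-c(152,108,.06);print('bar',np.degrees(np.arctan2(d[1],d[0]))%180,np.linalg.norm(d))
u=(eye-hub)/np.linalg.norm(eye-hub);print('bal',hub+.055*u,np.degrees(np.arctan2(u[1],u[0])))
print(delta([kn[0],kn[1],.20],133))
E
```

```text
[0.5657 0.081  0.064 ] [0.546  0.2452 0.06  ] 0.16542887451263605 [0.6286 0.1938 0.06  ] [ 0.5224 -0.3014  0.044 ] [ 0.5932 -0.1137  0.044 ] 0.20060681233739805
knob rel [ 0.0629  0.1128 -0.004 ]
bar 43.466192018849256 0.052211996009985794
bal [ 0.5418 -0.25    0.044 ] 69.3344046640629
(array([-23.05,  48.5 ,   4.83]), 'turn', np.float64(-68.4), 'at', array([0.2892, 0.6099, 0.2483]), 'jaw', np.float64(64.6))
```

Call:
carry_out(deltas=[[[-2.5,5,0.5],-7],[[-5,10.5,1],-14],[[-7.5,16,1.5],-21],[[-10,21,2],-28],[[-12.5,26.5,2.5],-35],[[-15,31.5,3],-43],[[-17.5,37,3.5],-51],[[-20,42,4],-60],[[-23,48.5,4.8],-68],[[-23,48.5,4.8],-68]], hand=1, newtons=60)

```text
t: 1.8
eef_pos: [0.6318, 0.1874, 0.1996]
tool_rot: [0.001, 0.405, 0.914, -0.001]
contact_force: [-1.2, -0.4, 1.0]
gripper_width: 1.002
```

```bash
python3 - <<'E'
from h import *
np.set_printoptions(precision=4,suppress=True)
print(delta([.6286,.1938,.12],133),readout.get_obs()['t'],readout.get_obs()['contact_force'])
k=get_calibration('wrist');save('wrist','w1')
for n,z in [('knob_grip',.06),('post_top',.064),('rest',.06)]:
    for d in models.spot_in(n,'wrist')[:2]: print(n,d['score'],d['centre'],px2w('wrist',*d['centre'],z,k))
print(k['world_from_camera'])
E
```

```text
(array([0.71, 0.2 , 7.96]), 'turn', np.float64(-0.8), 'at', array([0.6318, 0.1874, 0.1996]), 'jaw', np.float64(132.2)) 1.8 [-1.1746 -0.4097  0.9997]
knob_grip 0.55 [204.3, 297.0] [0.6292 0.1993 0.06  ]
post_top 0.71 [124.6, 319.1] [0.5761 0.1706 0.064 ]
rest 0.59 [127.5, 322.0] [0.5762 0.174  0.06  ]
[[-0.6711  0.7067  0.224   0.5745]
 [ 0.7414  0.6412  0.1979  0.1363]
 [-0.0038  0.2989 -0.9543  0.3256]
 [ 0.      0.      0.      1.    ]]
```

View pics/w1.png

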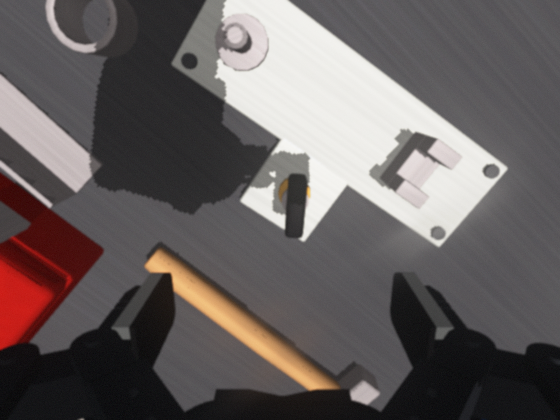

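Wrist view: knob bar from (297,177) to (294,234), nearly vertical in the picture, so it is crosswise to the jaws. Post top at (237,34), prong tops at about (445,152) and (413,193).

```bash
python3 - <<'E'
from h import *
np.set_printoptions(precision=4,suppress=True)
k=get_calibration('wrist')
im=cv2.imread('pics/w1.png').astype(int)
roi=im[165:250,270:330].max(2); m=(roi<62)
n,l,s,c=cv2.connectedComponentsWithStats(m.astype(np.uint8)); i=1+s[1:,4].argmax(); ys,xs=np.where(l==i)
print(s[i],c[i]); r=cv2.minAreaRect(np.c_[xs+270,ys+165].astype(np.float32)); print(r)
P=lambda c,r,z:px2w('wrist',r,c,z,k)
a,b=P(297,178,.065),P(294,228,.065); print(a,b,(a+b)/2,np.linalg.norm(a-b),np.degrees(np.arctan2(*(b-a)[1::-1])))
post=P(237,34,.064);rest=(P(445,152,.06)+P(413,193,.06))/2
print(post,rest,np.linalg.norm((post-rest)[:2]))
u=(rest-post);u[2]=0;u/=np.linalg.norm(u);x=np.array([u[1],-u[0],0]);print(x,'ear knob offset',(a+b)@x/2-post@x,((a+b)/2-post)@u)
bush=P(297,188,.02);print('bush?',bush)
E
python3 -c "
import cv2;a=cv2.imread('pics/w1.png')[130:250,230:350];cv2.imwrite('pics/w1c.png',cv2.resize(a,(600,600),interpolation=cv2.INTER_CUBIC))"
```

```text
[ 15  10  21  63 988] [25.0273 40.163 ]
((295.08819580078125, 205.85293579101562), (17.180015563964844, 62.58434295654297), 4.39870548248291)
[0.6099 0.194  0.065 ] [0.6393 0.2187 0.065 ] [0.6246 0.2063 0.065 ] 0.03839767700022126 39.997880736633135
[0.5671 0.1006 0.064 ] [0.5429 0.2628 0.06  ] 0.1640536000003766
[0.989  0.1479 0.    ] ear knob offset 0.07249927838231396 0.09608861633820852
bush? [0.6229 0.2086 0.02  ]
```

View pics/w1c.png

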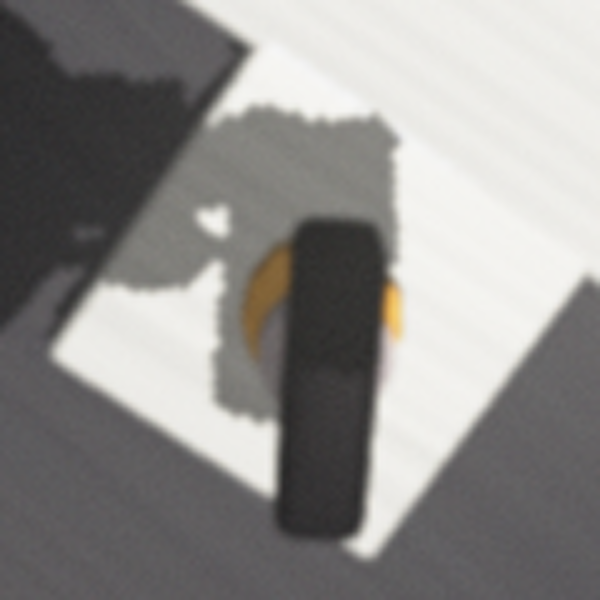

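```bash
python3 - <<'E'
from h import *
np.set_printoptions(precision=4,suppress=True)
o=readout.get_obs();print(o['eef_pos'],jaw(o),np.abs(o['joint_vel']).max())
k=get_calibration('wrist');im=save('wrist','w2');print(k['world_from_camera'],k['fov_y'],k['cx'],k['cy'])
kt=get_calibration('top')
P=lambda c,r,z:px2w('wrist',r,c,z,k)
roi=im[120:290,250:350].max(2)
n,l,s,c=cv2.connectedComponentsWithStats((roi<62).astype(np.uint8)); print(s[1:][s[1:,4]>300])
a=im[0:300,180:520];cv2.imwrite('pics/w2c.png',cv2.resize(a[:,:,::-1],(793,700)[:1]+(600,) if 0 else (680,600),interpolation=cv2.INTER_CUBIC))
print('tcp px',w2px('wrist',o['eef_pos'],k))
E
```

```text
[0.628  0.1961 0.2003] 132.70423741020554 0.02058968562066699
[[-0.6777  0.7013  0.221   0.5714]
 [ 0.7353  0.6463  0.2041  0.144 ]
 [ 0.0003  0.3008 -0.9537  0.3262]
 [ 0.      0.      0.      1.    ]] 58.70474437259835 282.2444033926127 204.7897572064773
[[  22   50   22   63 1024]]
tcp px [np.float64(297.5281800163548), np.float64(282.03454933033754)]
```

View pics/w2c.png

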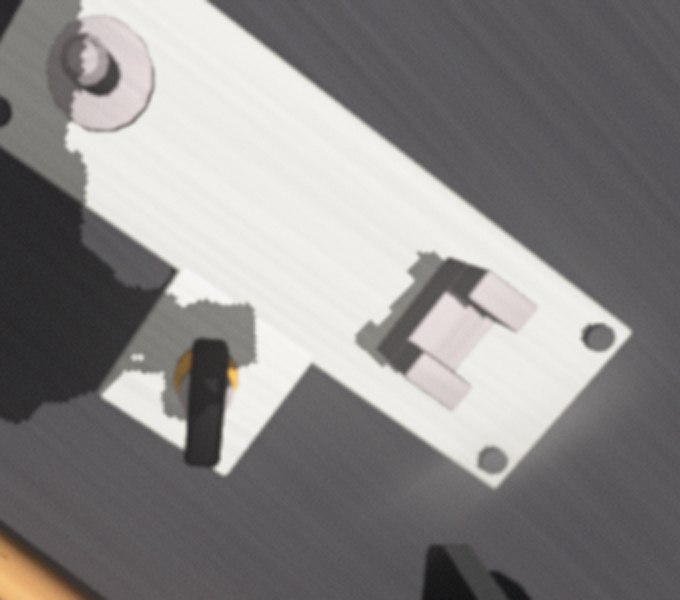

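Settled wrist view (x2 crop from column 180): knob blob rows 170–233, column about 283. Post top at (88,60), prong tops at (503,300) and (438,383).

```bash
python3 - <<'E'
from h import *
np.set_printoptions(precision=4,suppress=True)
k=get_calibration('wrist')
P=lambda c,r,z:px2w('wrist',r,c,z,k)
a,b=P(285,177,.065),P(281,233,.065);print('knob',a,b,(a+b)/2,np.linalg.norm(a-b),np.degrees(np.arctan2(*(b-a)[1::-1])))
print('bush',P(180+206/2,386/2,.02))
post=P(224,30,.064);rest=(P(180+503/2,150,.06)+P(180+438/2,191.5,.06))/2
print(post,rest,np.linalg.norm((post-rest)[:2]))
for p in [(post),rest,(a+b)/2]: 
    r,c=w2px('top',p); print('in top crop',(c-130)*2.6667,(r-130)*2.6667)
E
```

```text
knob [0.615  0.1878 0.065 ] [0.6487 0.2149 0.065 ] [0.6318 0.2014 0.065 ] 0.04323106726466727 38.880614527558514
bush [0.634  0.2035 0.02  ]
[0.5709 0.0935 0.064 ] [0.5485 0.2551 0.06  ] 0.16316244485832587
in top crop 251.37944177666563 173.54264571919916
in top crop 113.63358674828655 192.89337555463436
in top crop 159.76761515634703 121.60246535263852
```

```bash
python3 - <<'E'
from h import *
np.set_printoptions(precision=1,suppress=True)
for n,p in dict(post_w=[.5709,.0935,.064],post_t=[.5657,.081,.064],rest_w=[.5485,.2551,.06],rest_t=[.546,.2452,.06],kn_w=[.6318,.2014,.065],kn_t=[.6286,.1938,.065],hub_t=[.5224,-.3014,.044],eye_t=[.5932,-.1137,.044]).items():
    r,c=w2px('side',p); print(n,'col,row',round(c,1),round(r,1))
a=cv2.imread('pics/side0.png')[130:280,190:390];cv2.imwrite('pics/side0c.png',cv2.resize(a,(800,600),interpolation=cv2.INTER_CUBIC))
E
```

```text
post_w col,row 259.5 179.6
post_t col,row 260.9 182.0
rest_w col,row 219.9 162.7
rest_t col,row 221.1 164.2
kn_w col,row 252.4 158.2
kn_t col,row 253.1 159.5
hub_t col,row 350.5 259.2
eye_t col,row 316.0 213.1
```

View pics/side0c.png

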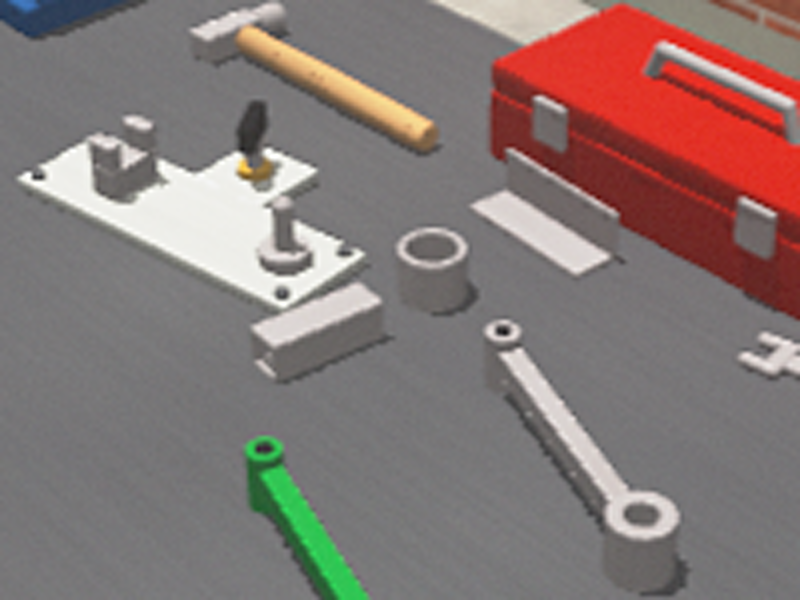

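Call:
carry_out(deltas=[[[0,0.3,2],4],[[0,0.3,5],4],[[0,0.3,8],4],[[0,0.3,8],4],[[0,0.3,8],4]])

```text
t: 2.68
eef_pos: [0.6301, 0.2004, 0.1219]
tool_rot: [-0.0, 0.432, 0.902, 0.001]
contact_force: [-0.8, -0.5, 0.4]
gripper_width: 1.001
```

```bash
python3 - <<'E'
from h import *
np.set_printoptions(precision=4,suppress=True)
o=readout.get_obs();print(o['t'],o['eef_pos'],jaw(o),np.abs(o['joint_vel']).max())
read_camera('wrist');k=get_calibration('wrist');im=save('wrist','w3');np.save('k3.npy',k,allow_pickle=True)
print(k['world_from_camera'],'tcp px',w2px('wrist',o['eef_pos'],k),w2px('wrist',[.6318,.2014,.065],k),w2px('wrist',[.6286,.1938,.065],k))
E
```

```text
2.675 [0.6301 0.2004 0.1219] 128.865305001296 0.013831472851120708
[[-0.6266  0.7425  0.2366  0.5702]
 [ 0.7793  0.5972  0.19    0.1518]
 [-0.0002  0.3034 -0.9529  0.2479]
 [ 0.      0.      0.      1.    ]] tcp px [np.float64(296.6643583090404), np.float64(283.3052819825352)] [np.float64(242.20417302204052), np.float64(282.5045758763172)] [np.float64(229.4559902694163), np.float64(275.0469847184553)]
```

View pics/w3.png

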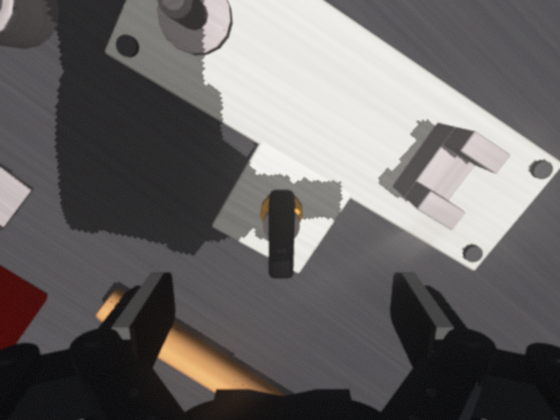

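Closer view: the knob bar spans rows 190–278 at column 281. This matches the wrist-based estimate (242,282), and the bar is crosswise to the jaws. Descending.

Call:
carry_out(deltas=[[[0,0,2],0],[[0,0,4.5],0],[[0,0,6.5],0],[[0,0,7],0],[[0,0,7],0],[[0,0,7],0]])

```text
t: 3.52
eef_pos: [0.6316, 0.2003, 0.0532]
tool_rot: [0.001, 0.432, 0.902, 0.002]
contact_force: [0.1, -0.6, 1.1]
gripper_width: 0.994
```

Call:
carry_out(deltas=[[[0,0,0],0],[[0,0,0],0],[[0,0,0],0],[[0,0,0],0],[[0,0,0],0],[[0,0,0],0],[[0,0,0],0]], hand=0, newtons=60)

```text
t: 4.4
eef_pos: [0.6317, 0.2002, 0.0534]
tool_rot: [0.001, 0.432, 0.902, 0.002]
contact_force: [-0.2, -0.6, 2.6]
gripper_width: 0.211
```

Call:
carry_out(deltas=[[[0,0,0],0],[[0,0,0.2],0],[[0,0,0.4],0],[[0,0,0.6],0],[[0,0,0.8],0],[[0,0,0.8],0]])

```text
t: 5.15
eef_pos: [0.6319, 0.2003, 0.0465]
tool_rot: [0.001, 0.432, 0.902, 0.002]
contact_force: [-4.1, -2.2, 13.1]
gripper_width: 0.211
```

Call:
carry_out(deltas=[[[0,0,0.3],0],[[0,0,0.5],0],[[0,0,0.5],0],[[0,0,0.5],0]])

```text
t: 5.65
eef_pos: [0.6321, 0.2004, 0.0459]
tool_rot: [0.001, 0.432, 0.902, 0.002]
contact_force: [-13.7, -5.2, 37.2]
gripper_width: 0.209
```

Call:
carry_out(deltas=[[[0,0,0.2],8],[[0,0,0.2],16],[[0,0,0.2],24],[[0,0,0.2],32],[[0,0,0.2],40],[[0,0,0.2],48],[[0,0,0.2],56],[[0,0,0.2],64],[[0,0,0.2],68],[[0,0,0.2],68]])

```text
t: 6.9
eef_pos: [0.632, 0.2008, 0.0463]
tool_rot: [-0.001, 0.863, 0.506, 0.003]
contact_force: [-9.3, -2.6, 23.6]
gripper_width: 0.209
```

```bash
python3 -c "
from h import *
o=readout.get_obs();print(jaw(o),o['torque'],o['q'])"
```

```text
60.73358066818311 [-0.46283879  2.00610545 -0.04035503] [-0.57052879  0.69781403  0.2412957   1.73732937 -0.23563364  0.72949961
  0.85214501]
```

Call:
carry_out(deltas=[[[0,0,0.1],6],[[0,0,0.1],11],[[0,0,0.1],11],[[0,0,0.1],11]])

```text
t: 7.4
eef_pos: [0.6326, 0.2002, 0.0465]
tool_rot: [-0.0, 0.907, 0.421, 0.003]
contact_force: [-2.2, -1.8, 12.5]
gripper_width: 0.211
```

```bash
python3 -c "
from h import *
o=readout.get_obs();print(jaw(o),o['torque'],o['contact_force'],o['q'])"
```

```text
49.76159067371336 [-0.76180518  0.66142299  0.19154233] [-2.18193326 -1.77925605 12.46422847] [-0.6044309   0.70426945  0.29142294  1.7395046  -0.28344745  0.73302103
  0.70083604]
```

Call:
carry_out(deltas=[[[0,0,0.1],4],[[0,0,0.1],6],[[0,0,0.1],6]])

```text
t: 7.78
eef_pos: [0.6332, 0.1994, 0.0464]
tool_rot: [0.0, 0.928, 0.373, 0.003]
contact_force: [-2.0, -2.6, 11.2]
gripper_width: 0.21
```

```bash
python3 -c "
from h import *
o=readout.get_obs();print(jaw(o),o['torque'],o['contact_force'])"
```

```text
43.809502488372864 [-0.86413198  0.62216286  0.51862266] [-2.04475439 -2.55444332 11.15405967]
```

Call:
carry_out(deltas=[[[0,0,0],0],[[0,0,0],0],[[0,0,0],0],[[0,0,0],0],[[0,0,0],0],[[0,0,-3],0],[[0,0,-7],0],[[0,0,-12],0],[[0,0,-15.5],0],[[0,0,-15.5],0]], hand=1)

```text
t: 9.02
eef_pos: [0.6342, 0.1994, 0.205]
tool_rot: [0.0, 0.928, 0.373, 0.007]
contact_force: [0.8, 0.1, -0.8]
gripper_width: 0.999
```

```bash
python3 - <<'E'
from h import *
np.set_printoptions(precision=4,suppress=True)
read_camera('wrist');read_camera('wrist');k=get_calibration('wrist');im=save('wrist','w4');np.save('k4.npy',k)
print(k['world_from_camera'],[np.round(w2px('wrist',p,k),1) for p in ([.5709,.0935,.064],[.5485,.2551,.06],[.632,.2005,.057])])
print(delta([.545,-.245,.2],-20.7),readout.get_obs()['t'])
E
```

```text
[[ 0.7219  0.658   0.2142  0.5777]
 [ 0.6919 -0.6891 -0.2154  0.2544]
 [ 0.0059  0.3038 -0.9527  0.3268]
 [ 0.      0.      0.      1.    ]] [array([239.7, 127.1]), array([ 53. , 248.8]), array([192.7, 282.6])]
(array([-36.98,  26.05,  -0.09]), 'turn', np.float64(64.5), 'at', array([0.6315, 0.199 , 0.2003]), 'jaw', np.float64(43.8)) 9.175
```

View pics/w4.png

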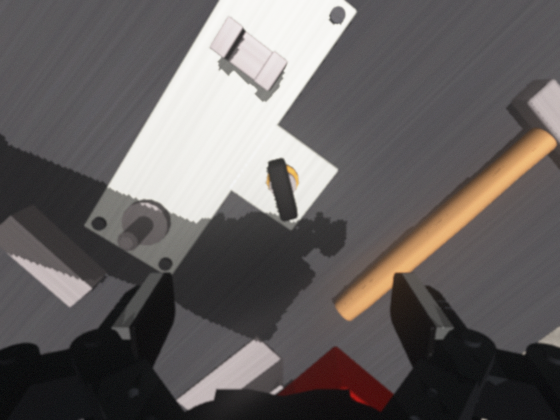

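The knob is turned to its stop. Post at (127,240) and rest at (249,51) match the predictions from the earlier pose. Moving to the lever.

Call:
carry_out(deltas=[[[-4.5,3,0],8],[[-9,6.5,0],16],[[-14,10,0],24],[[-18.5,13,0],32],[[-23,16.5,0],40],[[-28,20,0],48],[[-32.5,23,0],56],[[-37,26,0],64.5],[[-37,26,0],64.5],[[-37,26,0],64.5]])

```text
t: 10.42
eef_pos: [0.5441, -0.244, 0.1978]
tool_rot: [-0.001, 0.984, -0.179, 0.001]
contact_force: [0.3, 0.4, -0.2]
gripper_width: 0.999
```

```bash
python3 - <<'E'
from h import *
np.set_printoptions(precision=4,suppress=True)
read_camera('wrist');read_camera('wrist');o=readout.get_obs();k=get_calibration('wrist');im=save('wrist','w5');np.save('k5.npy',k)
print(o['t'],o['eef_pos'],jaw(o))
for n,z in [('lever_hub',.044),('lever_seat',.036),('lever_balance',.036)]:
    for d in models.spot_in(n,'wrist')[:2]: print(n,d['score'],d['centre'],px2w('wrist',*d['centre'],z,k))
E
```

```text
10.525 [ 0.5448 -0.2429  0.1982] -20.511420273005783
lever_hub 0.71 [194.8, 62.7] [ 0.3841 -0.1855  0.044 ]
lever_hub 0.7 [167.6, 284.1] [ 0.553  -0.2259  0.044 ]
lever_seat 0.64 [167.0, 283.7] [ 0.5523 -0.2269  0.036 ]
lever_seat 0.58 [193.4, 61.8] [ 0.3786 -0.1846  0.036 ]
lever_balance 0.83 [168.3, 282.4] [ 0.551  -0.2275  0.036 ]
lever_balance 0.62 [194.4, 64.9] [ 0.3805 -0.1862  0.036 ]
```

View pics/w5.png

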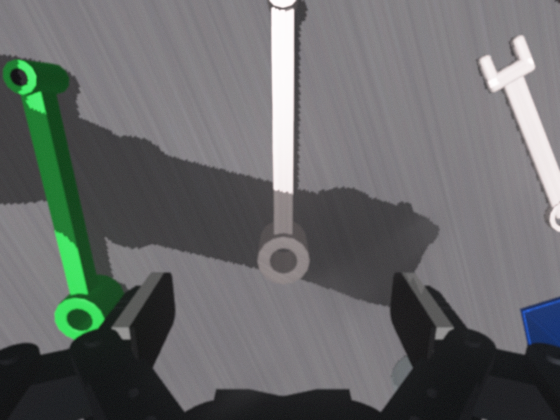

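The steel lever lies along column about 284, with hub hole at (283,261) and its eye at the top edge (285,0). The green look-alike is at left.

```bash
python3 - <<'E'
from h import *
np.set_printoptions(precision=4,suppress=True)
k=np.load('k5.npy',allow_pickle=True).item()
im=cv2.imread('pics/w5.png').max(2).astype(int)
P=lambda c,r,z:px2w('wrist',r,c,z,k)
def mid(r):
    x=np.where(im[r,262:310]>(180))[0]; return 262+(x.min()+x.max())/2,len(x)
for r in (30,60,100,140,170): print(r,mid(r))
h=P(283,261.5,.044); a=P(mid(140)[0],140,.036);b=P(mid(30)[0],30,.036)
ang=np.degrees(np.arctan2(*(b-a)[1::-1])); u=(b-h);u[2]=0;u/=np.linalg.norm(u)
bal=h+.055*u; print('hub',h,'ang arm',ang,'ang hub-b',np.degrees(np.arctan2(u[1],u[0])),'bal',bal)
print(delta([bal[0],bal[1],.024],np.degrees(np.arctan2(u[1],u[0]))-90))
E
```

```text
30 (np.float64(282.0), 23)
60 (np.float64(282.0), 23)
100 (np.float64(282.5), 22)
140 (np.float64(282.0), 21)
170 (np.float64(282.5), 20)
hub [ 0.5246 -0.2993  0.044 ] ang arm 69.44525195120866 ang hub-b 69.70875928460038 bal [ 0.5437 -0.2478  0.044 ]
(array([-0.03,  0.49, 17.49]), 'turn', np.float64(-0.3), 'at', array([ 0.5449, -0.2436,  0.199 ]), 'jaw', np.float64(-20.6))
```

Call:
carry_out(deltas=[[[0,0.5,4],0],[[0,0.5,8],0],[[0,0.5,12],0],[[0,0.5,15],0],[[0,0.5,16.6],0],[[0,0.5,17.2],0],[[0,0.5,17.2],0],[[0,0.5,17.2],0]])

```text
t: 11.72
eef_pos: [0.5447, -0.2482, 0.028]
tool_rot: [-0.001, 0.984, -0.178, 0.003]
contact_force: [0.1, 0.3, 0.5]
gripper_width: 1.001
```

Call:
carry_out(deltas=[[[0,0,0],0],[[0,0,0],0],[[0,0,0],0],[[0,0,0],0],[[0,0,0],0],[[0,0,0],0],[[0,0,0],0],[[0,0,0],0]], hand=0, newtons=90)

```text
t: 12.72
eef_pos: [0.5445, -0.2482, 0.0283]
tool_rot: [-0.002, 0.984, -0.178, 0.003]
contact_force: [-0.6, 1.6, 4.4]
gripper_width: 0.168
```

Call:
carry_out(deltas=[[[0,0,-0.5],0],[[0,0,-1.5],0],[[0,0,-3],0],[[0,0,-5],0],[[0,0,-7],0],[[0,0,-9.5],0],[[0,0,-12],0],[[0,0,-13],0],[[0,0,-13],0],[[0,0,-13],0]])

```text
t: 13.98
eef_pos: [0.5431, -0.248, 0.1575]
tool_rot: [-0.002, 0.984, -0.178, 0.002]
contact_force: [-0.1, 0.6, -6.5]
gripper_width: 0.169
```

```bash
python3 - <<'E'
from h import *
np.set_printoptions(precision=4,suppress=True)
o=readout.get_obs();print(o['torque'],o['contact_force'],jaw(o))
p,r=np.array([.571,.0935]),np.array([.5485,.255]);u=(r-p)/np.linalg.norm(r-p);a=np.degrees(np.arctan2(u[1],u[0]));print(a,p+.055*u)
print(delta([*(p+.055*u),.155],a-90))
E
```

```text
[-0.0178  0.0266 -0.006 ] [-0.1236  0.5825 -6.5049] -20.554071722557225
97.9313320171045 [0.5634 0.148 ]
(array([-12.  , -37.79,   0.36]), 'turn', np.float64(-28.5), 'at', array([ 0.5431, -0.248 ,  0.1575]), 'jaw', np.float64(-20.6))
```

Call:
carry_out(deltas=[[[-0.5,-1.5,0],-1],[[-1.5,-4.5,0],-4],[[-3,-9,0],-7],[[-4.5,-14,0],-11],[[-6,-19,0],-14.5],[[-7.5,-24,0],-18],[[-9,-29,0],-22],[[-10.5,-33,0],-25],[[-11.5,-36.5,0],-27.5],[[-12,-37.8,0],-28.5]])

```text
t: 15.22
eef_pos: [0.5623, 0.1524, 0.1577]
tool_rot: [-0.002, 0.997, 0.072, 0.002]
contact_force: [0.4, -1.2, -7.1]
gripper_width: 0.168
```

Call:
carry_out(deltas=[[[0,0,0],0],[[0,0,0],0],[[0,0,0],0]])

```text
t: 15.6
eef_pos: [0.5623, 0.1506, 0.1578]
tool_rot: [-0.001, 0.997, 0.071, 0.002]
contact_force: [-1.0, 0.0, -5.7]
gripper_width: 0.167
```

```bash
python3 - <<'E'
from h import *
np.set_printoptions(precision=4,suppress=True)
print(delta([.5634,.148,.126],7.9),readout.get_obs()['t'])
read_camera('wrist');k=get_calibration('wrist');im=save('wrist','w6');np.save('k6.npy',k)
print([np.round(w2px('wrist',p,k),1) for p in ([.571,.0935,.064],[.5485,.255,.06])])
E
```

```text
(array([0.06, 0.28, 3.18]), 'turn', np.float64(0.3), 'at', array([0.5623, 0.1506, 0.1578]), 'jaw', np.float64(8.2)) 15.6
[array([298.6, 282.6]), array([ 33.7, 283.7])]
```

View pics/w6.png

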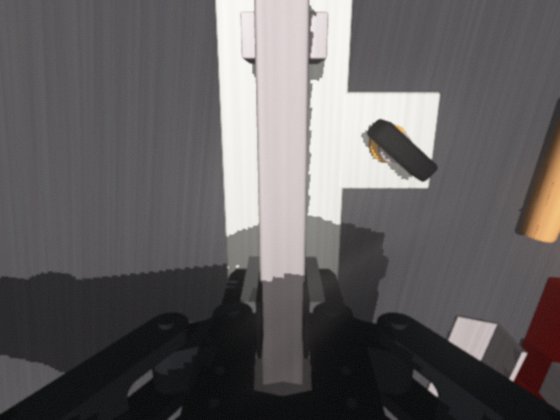

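The arm (columns 257–308) is centred between the prongs (242–327). Lowering to the final height with a small correction.

Call:
carry_out(deltas=[[[0.05,0.15,0.8],0],[[0.05,0.3,1.8],0],[[0.05,0.3,2.7],0],[[0.05,0.3,3],0],[[0.05,0.3,3],0],[[0.05,0.3,3],0],[[0.05,0.3,3],0],[[0.05,0.3,3],0]])

```text
t: 16.7
eef_pos: [0.5636, 0.1484, 0.1281]
tool_rot: [-0.002, 0.997, 0.071, 0.002]
contact_force: [-0.1, -0.2, -6.5]
gripper_width: 0.17
```

```bash
python3 - <<'E'
from h import *
np.set_printoptions(precision=4,suppress=True)
o=readout.get_obs();print(delta([.5634,.148,.126],7.9),o['contact_force'],o['torque'],np.abs(o['joint_vel']).max())
a=save('side','side1');t=save('top','top1')
c1=cv2.resize(a[120:220,180:320],(784,560),interpolation=cv2.INTER_CUBIC)
cv2.imwrite('pics/fin.png',c1[:,:,::-1])
for n,p in dict(post=[.571,.0935,.064],hubtop=[.571,.0935,.142],hubbot=[.571,.0935,.098],eyetop=[.571-.2*.138,.0935+.2*.9904,.142]).items():
    r,c=w2px('side',p); print(n,(c-180)*5.6,(r-120)*5.6)
E
```

```text
(array([-0.02,  0.04,  0.21]), 'turn', np.float64(0.3), 'at', array([0.5636, 0.1484, 0.1281]), 'jaw', np.float64(8.2)) [-0.0906 -0.2029 -6.5354] [-0.0506 -0.0977  0.0557] 0.0021102310360436166
post 445.2121630354229 333.6427110296065
hubtop 437.81978078148074 200.06542589500464
hubbot 442.0456996078019 276.4260285570437
eyetop 161.09095125524857 83.92993533163535
```

View pics/fin.png

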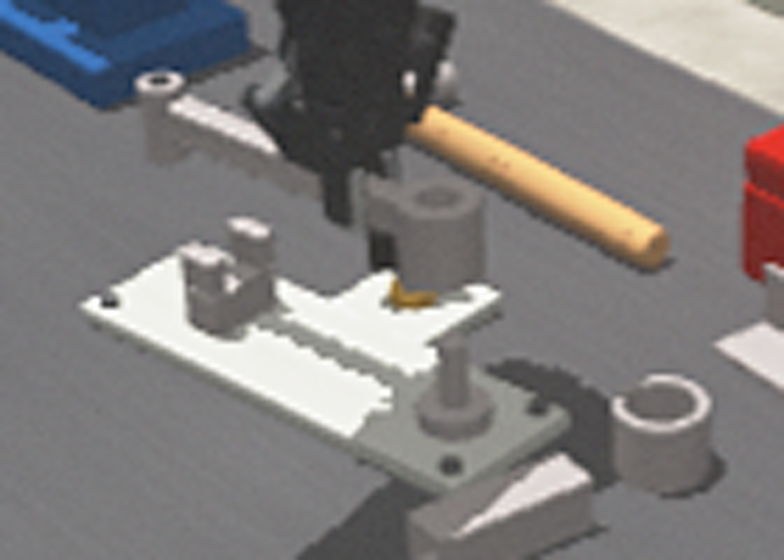

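```bash
python3 - <<'E'
from h import *
np.set_printoptions(precision=4,suppress=True)
S=lambda x,y,z:px2w('side',120+y/5.6,180+x/5.6,z)
print('side post',S(453,342,.064),S(284/4*5.6+10*5.6,202/4*5.6+10*5.6,.064),'hub',S(438,197,.142),'eye',S(159,82,.142))
pr=[((190+x/4),(130+y/4)) for x,y in((103,143),(138,123))]
print('rest side',px2w('side',np.mean([p[1] for p in pr]),np.mean([p[0] for p in pr]),.06))
for n,p in dict(post=[.571,.0935,.064],hubtop=[.571,.0935,.142],eyetop=[.571-.2*.138,.0935+.2*.9904,.142]).items():
    r,c=w2px('top',p);print(n,c,r)
a=cv2.imread('pics/top0.png')[165:225,145:245];b=cv2.imread('pics/top1.png')[165:225,145:245]
cv2.imwrite('pics/tt.png',np.vstack([cv2.resize(i,(500,300),interpolation=cv2.INTER_CUBIC) for i in(a,b)]))
E
```

```text
side post [0.5688 0.0846 0.064 ] [0.571  0.0868 0.064 ] hub [0.573  0.0958 0.142 ] eye [0.5439 0.2942 0.142 ]
rest side [0.5473 0.2522 0.06  ]
post 224.2525801378398 195.04743811273946
hubtop 220.9701574246393 191.8317085149982
eyetop 153.850094183053 201.07267330945965
```

View pics/tt.png

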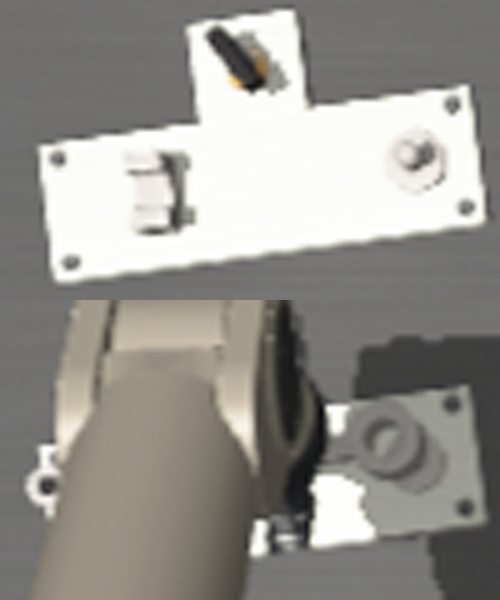

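Comparing the two outside cameras before and after, the hub sits about 6 mm too far in +y (towards the rest). This is within tolerance, but I will correct it.

Call:
carry_out(deltas=[[[0,0.2,0.1],0],[[0,0.4,0.1],0],[[0,0.6,0.1],0],[[0,0.6,0.1],0],[[0,0.6,0.1],0],[[0,0.6,0.1],0],[[0,0.6,0.1],0],[[0,0.6,0.1],0]])

```text
t: 17.8
eef_pos: [0.5644, 0.1425, 0.1269]
tool_rot: [-0.002, 0.997, 0.071, 0.002]
contact_force: [-0.5, -0.1, -7.4]
gripper_width: 0.167
```

```bash
python3 - <<'E'
from h import *
o=readout.get_obs();print(o['t'],o['eef_pos'],jaw(o),o['contact_force'],o['torque'],o['gripper_width'],np.abs(o['joint_vel']).max())
print(bot.hand_in())
E
```

```text
17.8 [0.5643628  0.14248325 0.12694098] 8.199713597271922 [-0.50017711 -0.08946022 -7.39762647] [-0.05656112 -0.00115329  0.01521905] 0.16707616548318532 0.0009353444444948553
the job is handed in; nothing more can be done
None
```

The job is handed in at 17.8 s of the 51 s. The fixture is locked and the steel lever is held level over the post and the rest.

- **Lock:** I gripped the T-knob, pushed it down about 7.5 mm until it met a hard stop (37 N), then turned it clockwise until the torque rose. The wrist picture afterwards shows the bar turned about as far as its stop should allow.
- **Lever:** I gripped it within about 1 mm of my estimate of its balance point. Lifted, it weighs about 0.66 kg with almost no moment at the wrist, so it is balanced. The hub underside is about 33 mm above the post top, by calculation from the gripper height.
- **Last readings:** the arm was still, the wrist felt only the lever's weight (about 7 N), and the grip was unchanged.

**Disagreement between cameras:** my measured position of the post differed by 6–13 mm in y between the wrist camera and the top and side cameras. I had placed the lever by the wrist camera. Because the other two showed the hub roughly 6–10 mm off, I moved it 6 mm along the fixture just before handing in. I expect the hub within about 6 mm of the post, against 12 mm allowed, but I took no picture after that last move. I saw no other object disturbed in the pictures I viewed, but I did not measure them again.

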